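# Offer a cast lever up to its inspection fixture

## Task

Get the fixture ready for the cast lever: put each loose rest collar over the locating pin it fits, right down flat on the plate. Then pick the lever up by its balance point, across the web, and hold it level over the fixture about 20 mm above the pin tips, large bore over the thick pin and small bore over the thin one, touching neither, so that I can guide it straight down. Finish while still holding it there, and leave the instruments lying around undisturbed.

Things in the scene. Friction and masses are not known exactly. Their poses are not given: they have to be found in the camera images.
- fixture: Inspection fixture, fixed to the bench (place and yaw differ per start): ground steel plate 240 x 90 mm, top face 20 mm above the bench, with two upright bullet-nosed steel pins on its long centre line, 160 mm apart, each 80 mm from the middle. Origin: under the plate's centre, at bench height. x runs along the plate from the thick to the thin pin, z up.
- thick_pin_tip (a point): Tip of the thick pin: 21 mm in diameter, standing 40 mm above the plate (tip 60 mm above the bench); straight for the lower 30 mm, the top 10 mm taper to a 6 mm wide tip.
- thin_pin_tip (a point): Tip of the thin pin: 12 mm in diameter, standing 40 mm above the plate (tip 60 mm above the bench); straight for the lower 30 mm, the top 10 mm taper to a 6 mm wide tip.
- large_collar: Loose steel ring lying flat on the bench, 40 mm outside, 24 mm bore, 22 mm high, about 0.14 kg; fits the thick pin. Origin: centre of its underside, z up along its bore.
- small_collar: Loose steel ring lying flat on the bench, 30 mm outside, 15 mm bore, 22 mm high, about 0.09 kg; fits the thin pin and does not go over the thick one. Origin: centre of its underside, z up along its bore.
- cast_lever: Loose grey cast-iron lever lying flat, 0.68 to 0.92 kg, 220 mm long, 36 mm high: large and small round boss, upright bores 160 mm apart, joined by a straight web 14 mm wide with upright sides 7 to 29 mm above the underside. Origin: on the underside plane below the balance point, mid-web, 48.5 mm from the large bore's axis (111.5 from the small). x runs from the large to the small bore, z up.
- lever_large_bore (a point): Centre, on the lever's underside, of the 24 mm bore of its large boss (52 mm across, 36 mm high, with a 14 mm wide lug and set-screw behind it and a tiny grease nipple at its side).
- lever_small_bore (a point): Centre, on the lever's underside, of the 15 mm bore of its small boss (32 mm across, 36 mm high).
- micrometer: Bystander: a 140 x 50 x 19 mm micrometer lying flat on the bench. Origin: centre of its underside, long axis y.
- dial_indicator: Bystander: a dial indicator lying on its back, 118 x 58 x 25 mm. Origin: centre of its underside, stem along -x.
- loupe: Bystander: a black eye loupe, 40 mm across, 44 mm high, standing on its rim. Origin: centre of its underside.
Mind the look-alikes: they are no part of the job. There is more than one size of the cast_lever; the job needs the larger. Leave any blue look-alike of the small_collar alone.

How it is judged:
By the outcome, as a careful person would: the job done as asked, in the order asked, and still so for the second after the job is handed in, while the arm keeps its last pose, push and grip.
It also fails if it takes over 67 s, if anything falls off the work surface, if the arm or the gripper's body presses on something with over 40 N, if the wrist force passes 120 N, or if a joint passes its speed limit or range.

## Robot

A 7-joint arm with a two-finger parallel gripper is mounted at the origin on a cart in front of the work surface, level with it; the furniture and walls round the work are solid. World frame = base frame: x ahead of the robot, y to its left, z up, the work surface at z = 0. Lengths are in m, angles in rad, forces in N, time in s.
With the tool pointing down it reaches from about 0.425 to 0.925 m from the base axis. Payload 6.8 kg.
Tool frame: the origin (TCP) lies at the very end of the fingers, on their centre line; the grasp point (between the pads) lies 19 mm behind it (r.tcp_to_grasp is the distance from the TCP to the grasp point, in m); z points along the fingers, y is the line along which they close (so a half turn about z gives the same grasp; the last joint's range is limited). The gripper opens to 85 mm and grips with 20 to 120 N. Pads are 22 mm wide; open, the fingers measure 114 mm over their backs; the gripper's body (76 mm by 85 mm) begins 54 mm behind the grasp point. The pads swing forward as they close: fully open they stand 13 mm farther back than shut.
Start: joints at [-0.108, 0.477, 0.022, 1.555, -0.011, 1.109, -0.083], TCP at [0.675, 0, 0.231] pointing down, gripper open.
Joint ranges: [-2.96, 2.96], [-0.34, 2.1], [-1.41, 1.46], [0.24, 2.44], [-1.37, 4.51], [0.17, 1.92], [-2.96, 2.96]. Speed limits (rad/s): [2.39, 2.39, 3.14, 3.14, 3.14, 3.14, 3.14].

## Interface

Orientations are given as a rotation vector (axis times angle).
In Python, from bench import r gives the robot as it stands.
- The arm moves only by the tool step_arm, never from a script. Its argument "moves" is a list of rows, each a list of 7 numbers: the shift along the tool's x, y, z in mm, then the turn, a rotation vector about the tool's x, y, z in rad, then the finger opening in mm, from 0 to 85.4. A call has 1 to 8 rows; each row is the pose to reach, as a shift and turn from the pose commanded when the call began, along the tool's axes at that moment; what a row does not reach only later rows make up. A row lasts 1/10 s, in which the tool goes at most 50 mm and 8.59 degrees, less where a joint would pass 70% of its speed; a pose out of reach is approached as far as the arm can. A call with a gripper value outside its range is refused whole. The fingers move at their own pace and stop on an object; "grip_force" is the grip in N (left out, the last holds). Time passes only in rows, so rows that repeat a pose let the fingers close. It gives the time, the measured TCP pose, the force, the opening and the grip force at its end, in the units of the state.
- r.get_obs(): the state, without advancing time (a new reading comes with each control period).
- r.grab_frame(name): name is "scene" or "side" or "wrist"; returns a dict with "image" (384x512x3 uint8, red, green, blue), "depth" (384x512 float32, m along the optical axis (not along the pixel's ray), 0 where there is no reading), "mtx" (3x3 intrinsics, pixels), "rvec" (rotation vector, rad) and "tvec" (3), from world to camera coordinates, as OpenCV has them. Camera axes: x right, y down, z forward; pixel columns grow to the right and rows downward; lengths in m; the calibration is good to about 2 mm. A picture is of the moment at which its call begins.
- r.hand_in(): hands the job in; it is judged then, once.
The state is a dict: "clock": time; "joints": joint angles; "qvel": joint speeds; "tau": joint torques, N m; "tcp_pos": TCP position; "orientation": TCP orientation; "contact_force": force on the tool from outside, world axes, zero at the start; "moment": the same for the moment, N m; "grip_width": finger opening in m; "gripper_force": force on a finger pad.
Only numpy, scipy, OpenCV 4.12 (cv2) and the standard library are available. Lean on these libraries where they do the work, as an engineer would, in place of code of your own. Each camera call takes 0.05 s, during which the arm holds its last target. There are 200 camera calls.

## Working session

There is one attempt and no reset: what is moved stays moved. The work goes in short steps, Python scripts to look and compute and a tool call to move; the robot and the scene stay as the last step left them, time stands still between calls to the robot, and variables do not carry over. Pictures are saved under pics/ and viewed, at most 12 in all, crops included, and the job is handed in when it is done.

Besides the shell and the picture viewer there is one more tool, called after ">>>" as a command line: name --pt "numbers of a row" for each row, then --argument value for the rest. step_arm: Moves the arm, as the interface text tells. Its arguments: {"type":"object","properties":{"moves":{"type":"array","items":{"type":"array","items":{"type":"number"}}},"grip_force":{"type":"number"}},"required":["moves"]}

```bash
mkdir -p pics
cat > h.py <<'E'
import numpy as np, cv2, pickle
from bench import r
def grab(n):
    f=r.grab_frame(n); pickle.dump(f,open(f'{n}.pkl','wb')); return f
def load(n): return pickle.load(open(f'{n}.pkl','rb'))
def save(f,name,crop=None,scale=1.5):
    im=f['image'][:,:,::-1]
    if crop: x0,y0,x1,y1=crop; im=im[y0:y1,x0:x1]
    cv2.imwrite('pics/'+name,cv2.resize(im,None,fx=scale,fy=scale,interpolation=cv2.INTER_CUBIC))
def ray(f,uv,z):
    R,_=cv2.Rodrigues(np.array(f['rvec'],float)); t=np.array(f['tvec'],float).ravel()
    uv=np.atleast_2d(np.array(uv,float))
    d=np.c_[uv,np.ones(len(uv))]@np.linalg.inv(f['mtx']).T@R
    c=-R.T@t
    return c+d*((z-c[2])/d[:,2])[:,None]
def cloud(f):
    R,_=cv2.Rodrigues(np.array(f['rvec'],float)); t=np.array(f['tvec'],float).ravel()
    h,w=f['depth'].shape; u,v=np.meshgrid(np.arange(w),np.arange(h)); d=f['depth']
    p=np.stack([u*d,v*d,d],-1)@np.linalg.inv(f['mtx']).T
    P=(p-t)@R; P[d==0]=np.nan; return P
def proj(f,P):
    return cv2.projectPoints(np.atleast_2d(np.array(P,float)),np.array(f['rvec'],float),np.array(f['tvec'],float),f['mtx'],None)[0][:,0]
E
python3 - <<'E'
from h import *
for n in['scene','side','wrist']:
    f=grab(n); print(n,f['mtx'].round(1).tolist(),ray(f,[[256,192]],0).round(3), (f['depth']>0).mean())
    R=cv2.Rodrigues(np.array(f['rvec'],float))[0]; print((-R.T@np.ravel(f['tvec'])).round(3))
save(load('scene'),'s0.png');save(load('side'),'d0.png')
o=r.get_obs();print(o)
E
```

```text
scene [[443.9, 0.0, 255.9], [0.0, 443.9, 197.8], [0.0, 0.0, 1.0]] [[0.646 0.015 0.   ]] 0.9960123697916666
[-0.239 -0.843  1.161]
side [[347.4, 0.0, 257.7], [0.0, 347.4, 196.9], [0.0, 0.0, 1.0]] [[ 0.606 -0.132  0.   ]] 0.995849609375
[0.281 0.689 0.745]
wrist [[305.2, 0.0, 258.3], [0.0, 305.2, 187.5], [0.0, 0.0, 1.0]] [[ 0.671 -0.041  0.   ]] 0.9959767659505209
[0.675 0.066 0.372]
{'clock': 0.15, 'joints': array([-0.10809666,  0.47761612,  0.02237094,  1.5561854 , -0.01149291,
        1.10927278, -0.08310582]), 'qvel': array([-7.75148638e-06, -8.89095274e-04,  8.48496854e-04, -4.32381902e-03,
        1.70238999e-03,  6.91168263e-04,  2.69898736e-03]), 'tau': array([ 1.55385478e-03, -5.96924365e+01,  1.60940632e+00, -2.81490952e+01,
        1.26662746e-02,  6.56643446e-03,  5.58682734e-05]), 'tcp_pos': array([ 6.74569885e-01, -2.31197445e-05,  2.30562009e-01]), 'orientation': array([-2.22083295e+00, -2.22081211e+00,  1.62097786e-03]), 'contact_force': array([-0.8359742 , -0.0477041 , -0.37268676]), 'moment': array([-0.05125368,  0.01016553,  0.01866259]), 'gripper_force': 0.0, 'grip_width': 0.08543500785399664}
```

View pics/s0.png

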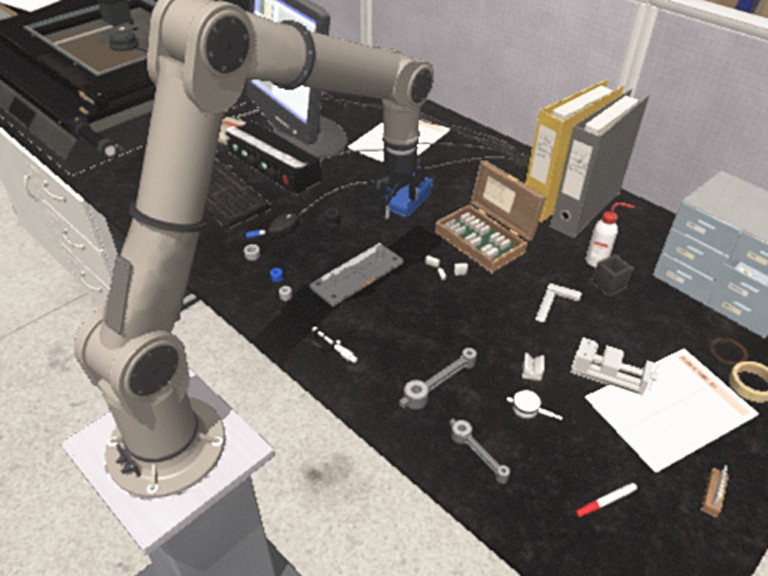

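View pics/d0.png

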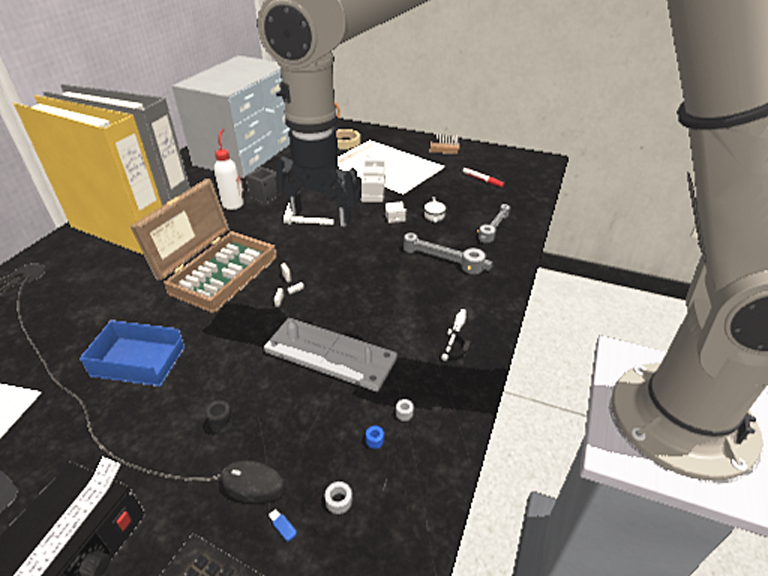

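The scene view shows the fixture at about (355,272), the large collar at (252,252), the small one at (285,293) and the blue decoy at (277,273). The two levers are at (440,378), which looks larger, and (480,450). The side view agrees: fixture at (330,352), large collar (338,497), small collar (404,409).

Run:
```python
from h import *
boxes={'scene':{'fix':(200,155,275,208),'L':(158,158,178,178),'S':(182,188,197,203),'levA':(262,228,322,276),'levB':(296,275,345,325)},
'side':{'fix':(170,205,270,262),'L':(212,316,238,346),'S':(260,262,280,284),'levA':(265,150,332,185),'levB':(314,132,345,165)}}
for n in boxes:
    f=load(n);C=cloud(f)
    for k,(x0,y0,x1,y1) in boxes[n].items():
        P=C[y0:y1,x0:x1].reshape(-1,3); P=P[np.isfinite(P[:,0])]
        Q=P[P[:,2]>0.008]
        hi=np.percentile(Q[:,2],95)
        T=Q[abs(Q[:,2]-hi)<0.005] if k!='fix' else Q[abs(Q[:,2]-0.02)<.005]
        rc=cv2.minAreaRect((T[:,:2]*1000).astype(np.float32))
        print(n,k,len(T),'hi',hi.round(4),'rect',np.round(rc[0],1),np.round(rc[1],1),round(rc[2],1))
        if k=='fix':
            p=P[(P[:,2]>.03)&(P[:,2]<.065)]
            print('  pin pts',len(p),p.mean(0).round(4) if len(p) else ''); print((p[:12]*1000).round(0).tolist())
        else:
            A=Q; rc=cv2.minAreaRect((A[:,:2]*1000).astype(np.float32)); print('   all',np.round(rc[0],1),np.round(rc[1],1),round(rc[2],1))
```

```text
scene fix 859 hi 0.033 rect [626.2  96.5] [ 97.2 245.7] 87.6
  pin pts 64 [0.6521 0.0926 0.0475]
[[705.0, 102.0, 58.0], [703.0, 94.0, 64.0], [707.0, 92.0, 62.0], [715.0, 95.0, 56.0], [698.0, 95.0, 61.0], [703.0, 94.0, 59.0], [704.0, 90.0, 60.0], [709.0, 89.0, 58.0], [700.0, 102.0, 50.0], [696.0, 93.0, 58.0], [701.0, 92.0, 56.0], [703.0, 89.0, 56.0]]
scene L 32 hi 0.0262 rect [484.4 353.3] [38.9 35.4] 70.0
   all [483.8 343.1] [99.5 57.5] 62.6
scene S 24 hi 0.0259 rect [448.1 168.1] [25.8 28.2] 40.8
   all [448.2 166.6] [29.4 33.4] 19.7
scene levA 163 hi 0.0395 rect [ 515.5 -280. ] [ 50.  199.5] 88.3
   all [ 506.8 -273.3] [195.8 152.9] 27.7
scene levB 139 hi 0.0309 rect [ 427.4 -460.5] [154.5  38.9] 76.7
   all [ 429.7 -457.2] [110.1 134. ] 29.8
side fix 1911 hi 0.0292 rect [628.2  94.3] [ 92.5 240.6] 87.6
  pin pts 106 [0.6558 0.0971 0.0473]
[[718.0, 86.0, 53.0], [710.0, 92.0, 61.0], [708.0, 89.0, 60.0], [706.0, 88.0, 59.0], [704.0, 85.0, 57.0], [712.0, 95.0, 60.0], [709.0, 93.0, 59.0], [706.0, 92.0, 59.0], [703.0, 93.0, 61.0], [703.0, 88.0, 56.0], [701.0, 86.0, 55.0], [715.0, 95.0, 55.0]]
side L 162 hi 0.0239 rect [488.5 353. ] [37.7 38.1] 23.1
   all [487.9 353. ] [38.3 39.6] 63.1
side S 74 hi 0.0238 rect [451.2 168.7] [25.8 29.8] 18.5
   all [451.1 168.6] [25.8 30. ] 20.2
side levA 146 hi 0.0376 rect [ 518.1 -292.1] [ 54.8 197.4] 81.1
   all [ 476.9 -313.9] [252.6 162.7] 39.9
side levB 74 hi 0.0299 rect [ 439.4 -458.4] [168.4  39.2] 84.9
   all [ 440.9 -458.5] [168.4  44.4] 84.7
```

>>> step_arm --pt "50 -15 0 0 0 0 85" --pt "100 -35 0 0 0 0 85" --pt "140 -48 0 0 0 0 85" --pt "140 -48 0 0 0 0 85" --pt "140 -48 0 0 0 0 85"

```text
clock: 0.65
tcp_pos: [0.6263, 0.1418, 0.2311]
orientation: [-2.217, -2.225, 0.0]
contact_force: [-0.3, -1.5, -0.5]
grip_width: 0.0852
gripper_force: 0.0
```

Run:
```python
from h import *
f=grab('wrist');save(f,'w1.png')
s=load('scene');d=load('side')
print('lev side large',ray(d,[[474/1.5,255/1.5],[410/1.5,241/1.5]],.036).round(3).tolist(),'scene',ray(s,[[417/1.5,386/1.5],[469/1.5,353/1.5]],.036).round(3).tolist())
print('levB',ray(s,[[461/1.5,429/1.5],[503/1.5,472/1.5]],.03).round(3).tolist())
print('blue,usb,mouse',ray(d,[[374/1.5,432/1.5],[282/1.5,525/1.5],[250/1.5,482/1.5]],.015).round(3).tolist())
print(r.get_obs()['tcp_pos'])
C=cloud(f);m=(C[...,2]>.052)&(C[...,2]<.07)
n,l,st,ce=cv2.connectedComponentsWithStats(m.astype(np.uint8))
for i in range(1,n):
    if st[i,4]>20: print(ce[i].round(1),st[i,4],C[l==i].mean(0).round(4), 'ray',ray(f,ce[i],.06).round(4))
```

```text
lev side large [[0.443, -0.277, 0.036], [0.597, -0.275, 0.036]] scene [[0.451, -0.275, 0.036], [0.602, -0.295, 0.036]]
levB [[0.436, -0.41, 0.03], [0.417, -0.531, 0.03]]
blue,usb,mouse [[0.48, 0.231, 0.015], [0.542, 0.422, 0.015], [0.62, 0.382, 0.015]]
[0.62699694 0.13953736 0.23111465]
[186.3 207.4] 74 [0.548  0.0991 0.0566] ray [[0.5488 0.1003 0.06  ]]
[330.3 213.1] 202 [0.706  0.093  0.0561] ray [[0.705  0.0945 0.06  ]]
```

View pics/w1.png

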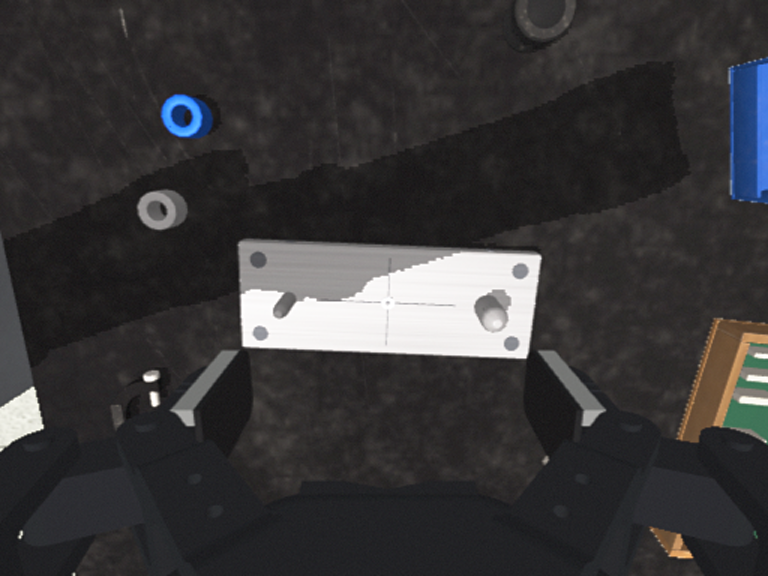

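>>> step_arm --pt "40 -28 10 0 0 0 85" --pt "80 -56 20 0 0 0 85" --pt "120 -84 40 0 0 0 85" --pt "160 -112 60 0 0 0 85" --pt "200 -135 80 0 0 0 85" --pt "213 -140 90 0 0 0 85" --pt "213 -140 90 0 0 0 85" --pt "213 -140 90 0 0 0 85"

```text
clock: 1.5
tcp_pos: [0.4884, 0.3512, 0.1411]
orientation: [2.223, 2.218, -0.001]
contact_force: [1.0, -0.8, 0.5]
grip_width: 0.0851
gripper_force: 0.0
```

```bash
cat >> h.py <<'E'
def ring(f,guess,zt,rad,save_as=None):
    """centre of ring's top face: bright non-blue blob near guess, rays on top plane, outer circle"""
    C=cloud(f); m=(np.hypot(C[...,0]-guess[0],C[...,1]-guess[1])<rad*2)&(abs(C[...,2]-zt)<0.006)
    P=C[m]; (c,rr)=cv2.minEnclosingCircle((P[:,:2]*1000).astype(np.float32))
    uv=np.argwhere(m)[:,::-1]; X=ray(f,uv,zt)
    c2,r2=cv2.minEnclosingCircle((X[:,:2]*1000).astype(np.float32))
    print('n',len(P),'cloud circ',np.round(c,1),round(rr,1),'ray circ',np.round(c2,1),round(r2,1),'z',np.median(P[:,2]).round(4)); return c2
E
python3 - <<'E'
from h import *
w=load('wrist')
ring(w,(.45,.168),.022,.015)
C=cloud(w);P=C[(abs(C[...,2]-.02)<.004)&(abs(C[...,0]-.627)<.14)&(abs(C[...,1]-.096)<.07)]
print(cv2.minAreaRect((P[:,:2]*1000).astype(np.float32)))
f=grab('wrist');save(f,'w2.png');print(r.get_obs()['tcp_pos'],r.get_obs()['orientation'])
ring(f,(.487,.353),.022,.02)
E
```

```text
n 451 cloud circ [449.9 168.3] 15.3 ray circ [451.5 168.6] 15.7 z 0.0213
((626.6206665039062, 94.76746368408203), (90.52655792236328, 240.15155029296875), 87.68042755126953)
[0.48909233 0.35070209 0.14158908] [2.22437467e+00 2.21625004e+00 1.90454144e-04]
n 1019 cloud circ [486.8 353.4] 19.9 ray circ [486.8 354. ] 19.9 z 0.0213
```

View pics/w2.png

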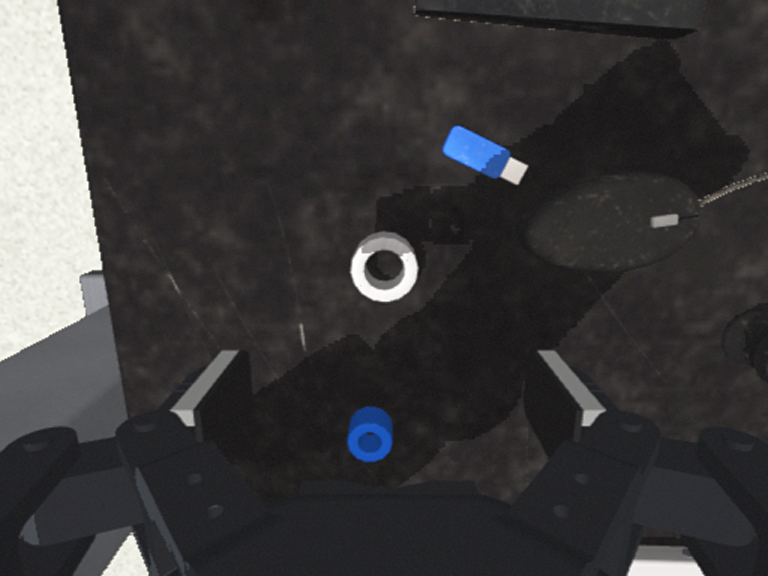

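The view shows the large collar at (384,267), clear of the mouse (left edge ~525) and the USB stick. I'm descending on it now.

>>> step_arm --pt "2.5 -2 45 0 0 0 65" --pt "2.5 -2 85 0 0 0 65" --pt "2.5 -2 115 0 0 0 65" --pt "2.5 -2 130 0 0 0 65" --pt "2.5 -2 137 0 0 0 65" --pt "2.5 -2 137 0 0 0 65"

```text
clock: 2.15
tcp_pos: [0.4861, 0.3548, 0.0046]
orientation: [2.223, 2.219, 0.001]
contact_force: [0.6, -0.6, 0.3]
grip_width: 0.0652
gripper_force: 0.0
```

>>> step_arm --pt "0 0 0 0 0 0 30" --pt "0 0 0 0 0 0 30" --pt "0 0 0 0 0 0 30" --pt "0 0 0 0 0 0 30" --pt "0 0 0 0 0 0 30" --pt "0 0 0 0 0 0 30" --grip_force 40

```text
clock: 2.75
tcp_pos: [0.4863, 0.3562, 0.0063]
orientation: [2.221, 2.221, 0.005]
contact_force: [-1.2, -0.8, 5.9]
grip_width: 0.0386
gripper_force: 39.6
```

>>> step_arm --pt "0 0 -10 0 0 0 30" --pt "0 0 -50 0 0 0 30" --pt "0 0 -95 0 0 0 30" --pt "0 0 -110 0 0 0 30" --pt "-35 30 -110 0 0 0 30" --pt "-70 60 -110 0 0 0 30" --pt "-105 90 -110 0 0 0 30" --pt "-140 120 -110 0 0 0 30"

```text
clock: 3.55
tcp_pos: [0.6058, 0.2141, 0.115]
orientation: [2.221, 2.222, 0.001]
contact_force: [-0.2, 1.0, -0.7]
grip_width: 0.0389
gripper_force: 40.8
```

>>> step_arm --pt "-35 30 0 0 0 0 30" --pt "-70 60 0 0 0 0 30" --pt "-100 85 0 0 0 0 30" --pt "-118 98 0 0 0 0 30" --pt "-123 100 0 0 0 0 30" --pt "-123 100 0 0 0 0 30" --pt "-123 100 0 0 0 0 30"

```text
clock: 4.25
tcp_pos: [0.7039, 0.0949, 0.1143]
orientation: [-2.218, -2.223, -0.001]
contact_force: [0.0, 1.5, -0.5]
grip_width: 0.0387
gripper_force: 40.8
```

Run:
```python
from h import *
f=grab('wrist');save(f,'w3.png');o=r.get_obs();print(o['tcp_pos'],o['orientation'],o['grip_width'],o['contact_force'])
s=grab('scene');d=grab('side')
for z in (.11,.115,.12,.125,.13): ring(f,o['tcp_pos'][:2],z,.012)
```

```text
[0.70388285 0.0952011  0.11440025] [-2.21710956e+00 -2.22350945e+00 -7.31583459e-04] 0.03848120160384831 [-0.54849647  0.27088072 -0.99984789]
n 636 cloud circ [704.7  97.1] 19.2 ray circ [704.8  95. ] 19.8 z 0.1127
n 1148 cloud circ [703.9 101.3] 21.9 ray circ [703.8  99.1] 22.7 z 0.1156
n 1408 cloud circ [703.9  96. ] 23.6 ray circ [704.   93.3] 24.7 z 0.1207
n 4530 cloud circ [703.9  95.7] 23.8 ray circ [704.   94.3] 24.6 z 0.1289
n 4115 cloud circ [703.9  95.7] 23.8 ray circ [704.4  94.2] 25.2 z 0.1291
```

View pics/w3.png

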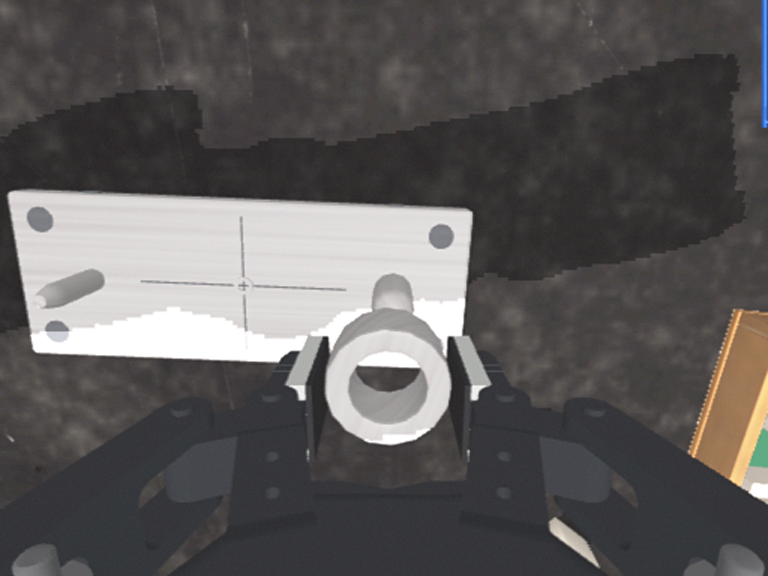

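The wrist view shows the large collar held at (389,376), with the thick pin's base at (393,290) beyond it and the thin pin at (70,288). Next I'm measuring the collar centre relative to the TCP.

Run:
```python
from h import *
f=load('wrist');C=cloud(f);o=r.get_obs();t=o['tcp_pos']
# top annulus: near-vertical bright; column strip near x of tcp
m=(abs(C[...,0]-t[0])<.004)&(abs(C[...,1]-t[1])<.035)&(C[...,2]>.10)
P=C[m]*1000; i=np.argsort(-P[:,1]);P=P[i];print(P[::max(1,len(P)//40)].round(0).tolist())
g=cv2.cvtColor(f['image'],cv2.COLOR_RGB2GRAY)
print(ray(f,[[259.3,250.7],[259,229]],.13).round(4).tolist())
# pins in side & scene
for n,z in (('scene',.06),('side',.06)):
    h=load(n);D=cloud(h)
    for p in ([.706,.092],[.547,.098]):
        q=D[(np.hypot(D[...,0]-p[0],D[...,1]-p[1])<.012)&(D[...,2]>.03)&(D[...,2]<.068)]
        print(n,len(q),q.mean(0).round(4) if len(q) else '',(q.min(0)[:2].round(4),q.max(0)[:2].round(4)) if len(q) else '')
```

```text
[[703.0, 112.0, 129.0], [705.0, 112.0, 124.0], [707.0, 111.0, 113.0], [705.0, 111.0, 130.0], [706.0, 110.0, 128.0], [704.0, 108.0, 129.0], [701.0, 107.0, 201.0], [704.0, 106.0, 198.0], [705.0, 106.0, 200.0], [700.0, 106.0, 193.0], [704.0, 106.0, 196.0], [702.0, 106.0, 207.0], [705.0, 106.0, 200.0], [702.0, 106.0, 205.0], [708.0, 106.0, 206.0], [708.0, 106.0, 201.0], [703.0, 106.0, 201.0], [704.0, 106.0, 203.0], [702.0, 106.0, 206.0], [701.0, 106.0, 192.0], [707.0, 106.0, 204.0], [703.0, 106.0, 192.0], [705.0, 105.0, 206.0], [706.0, 105.0, 199.0], [701.0, 105.0, 188.0], [702.0, 105.0, 203.0], [707.0, 105.0, 205.0], [706.0, 105.0, 205.0], [704.0, 105.0, 206.0], [704.0, 105.0, 198.0], [703.0, 105.0, 189.0], [700.0, 105.0, 199.0], [705.0, 105.0, 197.0], [702.0, 104.0, 187.0], [702.0, 81.0, 112.0], [703.0, 80.0, 125.0], [704.0, 80.0, 112.0], [706.0, 80.0, 114.0], [703.0, 79.0, 129.0], [703.0, 77.0, 129.0], [706.0, 74.0, 130.0]]
[[0.7049, 0.0967, 0.13], [0.7047, 0.1073, 0.13]]
scene 38 [0.7025 0.0907 0.0475] (array([0.6942, 0.0823]), array([0.7132, 0.1018]))
scene 20 [0.5432 0.0975 0.0482] (array([0.5388, 0.0908]), array([0.5477, 0.1029]))
side 73 [0.7047 0.0958 0.0476] (array([0.6972, 0.0843]), array([0.7166, 0.1028]))
side 35 [0.5474 0.1009 0.0468] (array([0.5425, 0.097 ]), array([0.5527, 0.1045]))
```

>>> step_arm --pt "-0.5 2 0 0 0 0 30" --pt "-0.5 2 30 0 0 0 30" --pt "-0.5 2 50 0 0 0 30" --pt "-0.5 2 58 0 0 0 30" --pt "-0.5 2 62 0 0 0 30" --pt "-0.5 2 64 0 0 0 30" --pt "-0.5 2 64 0 0 0 30"

```text
clock: 5.1
tcp_pos: [0.7072, 0.0928, 0.0509]
orientation: [-2.221, -2.222, -0.001]
contact_force: [-1.0, 1.1, -1.8]
grip_width: 0.0387
gripper_force: 40.7
```

Run:
```python
from h import *
o=r.get_obs();print(o['tcp_pos'],o['contact_force'].round(1),o['moment'].round(2))
f=grab('side');g=grab('wrist');a=cv2.resize(f['image'][200:265,190:280],(553,400),interpolation=2);b=cv2.resize(g['image'][180:330,170:350],(480,400))
cv2.imwrite('pics/c1.png',np.hstack([a,b])[...,::-1][:, :][:, ::1] if 0 else cv2.resize(np.hstack([a,b]),(800,310))[...,::-1])
```

```text
[0.70715441 0.09277941 0.05090715] [-1.   1.1 -1.8] [ 0.39  0.19 -0.01]
```

View pics/c1.png

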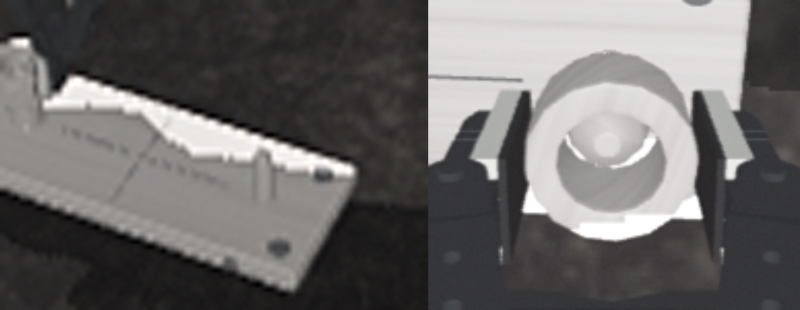

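Run:
```python
from h import *
g=load('wrist');print(ray(g,[257,249.2],.06),ray(g,[258.9,257.9],.0666))
C=cloud(g)
P=C[(abs(C[...,2]-.0666)<.004)&(abs(C[...,0]-.707)<.02)&(abs(C[...,1]-.093)<.028)]*1000
P=P[abs(P[:,0]-707)<10]
print(len(P),P.min(0),P.max(0))
Q=C[(abs(C[...,2]-.057)<.006)&(np.hypot(C[...,0]-.707,C[...,1]-.093)<.010)]*1000
print(len(Q),Q.mean(0),Q[Q[:,2]>58].mean(0))
```

```text
[[0.70707295 0.09209766 0.06      ]] [[0.70797457 0.09103058 0.0666    ]]
1628 [697.04853449  70.26657302  62.62852979] [716.99663057 110.06222894  67.55105466]
729 [707.10366742  91.8584479   57.00020608] [706.60691357  91.99550454  59.05459177]
```

>>> step_arm --pt "1.2 -0.5 4 0 0 0 30" --pt "1.2 -0.5 10 0 0 0 30" --pt "1.2 -0.5 14 0 0 0 30" --pt "1.2 -0.5 18 0 0 0 30"

```text
clock: 5.6
tcp_pos: [0.7066, 0.0927, 0.0318]
orientation: [2.222, 2.221, -0.0]
contact_force: [0.8, 0.7, -1.6]
grip_width: 0.0387
gripper_force: 40.8
```

>>> step_arm --pt "0 0 3 0 0 0 30" --pt "0 0 5 0 0 0 30" --pt "0 0 7 0 0 0 30" --pt "0 0 7 0 0 0 30"

```text
clock: 6.0
tcp_pos: [0.7066, 0.0929, 0.0264]
orientation: [2.222, 2.221, -0.001]
contact_force: [-3.8, -1.3, 6.3]
grip_width: 0.0386
gripper_force: 41.4
```

>>> step_arm --pt "0 0 0 0 0 0 56" --pt "0 0 0 0 0 0 56" --pt "0 0 0 0 0 0 56" --pt "0 0 -10 0 0 0 56" --pt "0 0 -40 0 0 0 56" --pt "0 0 -85 0 0 0 56" --pt "0 0 -85 0 0 0 56"

```text
clock: 6.7
tcp_pos: [0.7112, 0.0939, 0.1182]
orientation: [2.217, 2.216, 0.016]
contact_force: [0.4, -0.5, 0.8]
grip_width: 0.056
gripper_force: 0.0
```

Run:
```python
from h import *
f=grab('wrist');o=r.get_obs();print(o['tcp_pos'],o['grip_width'])
ring(f,(.7065,.092),.042,.02)
C=cloud(f);P=C[(abs(C[...,2]-.0)<.02+.05)]
m=(np.hypot(C[...,0]-.7065,C[...,1]-.092)<.019)&(np.hypot(C[...,0]-.7065,C[...,1]-.092)>.0135)&(C[...,2]>.03)
q=C[m];a=np.c_[q[:,:2]-[.7065,.092],np.ones(len(q))];print('plane tilt',np.linalg.lstsq(a,q[:,2],rcond=None)[0],len(q))
```

```text
[0.70951245 0.09364496 0.1151879 ] 0.05598930846310644
n 1432 cloud circ [707.1  90.2] 19.8 ray circ [707.2  91.1] 20.1 z 0.0413
plane tilt [1.12335687 5.65755079 0.10319635] 4392
```

>>> step_arm --pt "10 -40 0 0 0 0 52" --pt "20 -80 0 0 0 0 52" --pt "32 -120 0 0 0 0 52" --pt "44 -160 0 0 0 0 52" --pt "56 -200 0 0 0 0 52" --pt "68 -235 0 0 0 0 52" --pt "75 -255 0 0 0 0 52" --pt "75 -256 0 0 0 0 52"

```text
clock: 7.55
tcp_pos: [0.4471, 0.169, 0.1099]
orientation: [-2.216, -2.225, 0.004]
contact_force: [1.2, 0.4, -0.8]
grip_width: 0.0519
gripper_force: 0.0
```

>>> step_arm --pt "0 0 0 0 0 0 52" --pt "0 0 0 0 0 0 52"

```text
clock: 7.75
tcp_pos: [0.4517, 0.1678, 0.1103]
orientation: [2.222, 2.22, 0.001]
contact_force: [-0.3, -0.3, -0.8]
grip_width: 0.0518
gripper_force: 0.0
```

Run:
```python
from h import *
f=grab('wrist');o=r.get_obs();print(o['tcp_pos'],o['orientation'],o['grip_width'])
ring(f,(.4505,.1685),.022,.015)
s=load('scene'); d=load('side')
```

```text
[0.45176403 0.16773108 0.11030017] [2.22279749e+00 2.21940486e+00 7.85847023e-04] 0.05205152573756825
n 835 cloud circ [449.7 168.2] 14.9 ray circ [449.9 169.1] 15.0 z 0.0212
```

>>> step_arm --pt "1 -1.5 40 0 0 0 52" --pt "1 -1.5 75 0 0 0 52" --pt "1 -1.5 95 0 0 0 52" --pt "1 -1.5 101 0 0 0 52" --pt "1 -1.5 101 0 0 0 52"

```text
clock: 8.3
tcp_pos: [0.4493, 0.1687, 0.0087]
orientation: [-2.222, -2.22, 0.002]
contact_force: [0.7, 0.6, -0.1]
grip_width: 0.052
gripper_force: 0.0
```

>>> step_arm --pt "0 0 0 0 0 0 20" --pt "0 0 0 0 0 0 20" --pt "0 0 0 0 0 0 20" --pt "0 0 0 0 0 0 20" --pt "0 0 0 0 0 0 20" --grip_force 40

```text
clock: 8.8
tcp_pos: [0.4502, 0.1695, 0.0106]
orientation: [2.221, 2.22, 0.004]
contact_force: [-0.6, -0.6, 7.6]
grip_width: 0.0279
gripper_force: 39.6
```

>>> step_arm --pt "0 0 -10 0 0 0 20" --pt "0 0 -50 0 0 0 20" --pt "0 0 -80 0 0 0 20" --pt "-20 30 -80 0 0 0 20" --pt "-45 60 -80 0 0 0 20" --pt "-65 88 -80 0 0 0 20" --pt "-70 97 -80 0 0 0 20" --pt "-70 97 -80 0 0 0 20"

```text
clock: 9.6
tcp_pos: [0.5471, 0.0981, 0.0899]
orientation: [2.224, 2.218, 0.001]
contact_force: [-0.6, 0.4, -1.9]
grip_width: 0.028
gripper_force: 39.8
```

>>> step_arm --pt "0 0 0 0 0 0 20" --pt "0 0 0 0 0 0 20"

```text
clock: 9.8
tcp_pos: [0.5446, 0.1006, 0.0893]
orientation: [-2.218, -2.223, 0.001]
contact_force: [0.1, -1.1, 0.0]
grip_width: 0.0277
gripper_force: 39.8
```

```bash
cat >> h.py <<'E'
def held(f,t,zt,R):
    C=cloud(f)*1000; t=np.array(t)*1000
    P=C[(abs(C[...,2]-zt*1000)<4)&(abs(C[...,0]-t[0])<R*1000*.5)&(abs(C[...,1]-t[1])<R*1000*1.5)]
    print('held',len(P),P.min(0).round(1),P.max(0).round(1),'yc',(P[:,1].min()+P[:,1].max())/2, 'z',np.median(P[:,2]))
E
python3 - <<'E'
from h import *
f=grab('wrist');o=r.get_obs();t=o['tcp_pos'];print(t,o['orientation'],o['contact_force'])
held(f,t,t[2]+.0114,.015)
C=cloud(f)*1000
m=(abs(C[...,2]-57)<6)&(np.hypot(C[...,0]-547,C[...,1]-98.5)<12);Q=C[m];print(len(Q),Q.mean(0) if len(Q) else '')
save(f,'w4.png',(150,150,380,340),2.5)
E
```

```text
[0.54473772 0.10053604 0.08931236] [-2.21827223e+00 -2.22329628e+00  6.20623703e-04] [ 0.46568937 -0.09173961  0.2943471 ]
held 1115 [537.3  84.2  96.7] [552.2 114.3 101.6] yc 99.20994668906722 z 99.74080572679077
0
```

View pics/w4.png

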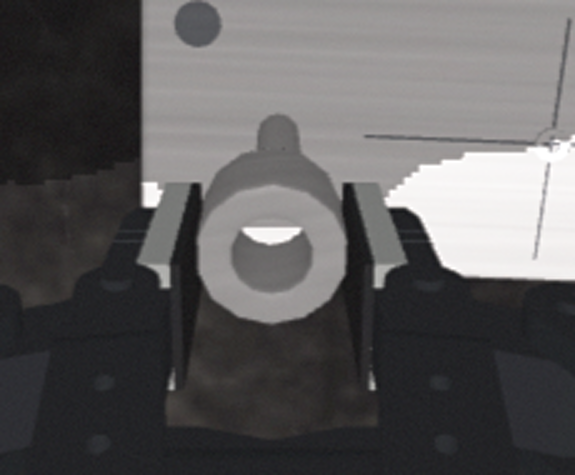

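The crop shows the small collar held at (272,253), with the thin pin's shaft rising behind it at (278,133), so the pin lies slightly to the right (+x).

>>> step_arm --pt "-0.8 2.2 0 0 0 0 20" --pt "-0.8 2.2 12 0 0 0 20" --pt "-0.8 2.2 18 0 0 0 20" --pt "-0.8 2.2 23 0 0 0 20" --pt "-0.8 2.2 27 0 0 0 20" --pt "-0.8 2.2 27 0 0 0 20" --pt "-0.8 2.2 27 0 0 0 20"

```text
clock: 10.55
tcp_pos: [0.5482, 0.0984, 0.0622]
orientation: [-2.221, -2.221, 0.0]
contact_force: [-0.4, -0.9, 0.2]
grip_width: 0.028
gripper_force: 39.9
```

Run:
```python
from h import *
f=grab('wrist');o=r.get_obs();t=o['tcp_pos'];print(t,o['contact_force'])
held(f,t,t[2]+.0104,.015)
C=cloud(f)*1000
m=(abs(C[...,2]-57)<6)&(np.hypot(C[...,0]-547,C[...,1]-98.5)<6.5);Q=C[m];print(len(Q),Q.mean(0) if len(Q) else '');Q=Q[Q[:,2]>58];print(len(Q),Q.mean(0))
```

```text
[0.54840696 0.09840302 0.06242892] [ 0.17243384  0.61380977 -0.37996208]
held 1173 [540.9  82.5  68.9] [555.9 112.   74.7] yc 97.26389235518971 z 72.6280431071648
73 [547.35368871  96.89464283  59.19296184]
67 [547.08115653  97.00272947  59.52303756]
```

>>> step_arm --pt "0.7 -1.2 3 0 0 0 20" --pt "0.7 -1.2 7 0 0 0 20" --pt "0.7 -1.2 11 0 0 0 20" --pt "0.7 -1.2 15 0 0 0 20" --pt "0.7 -1.2 15 0 0 0 20"

```text
clock: 11.1
tcp_pos: [0.5465, 0.099, 0.0466]
orientation: [-2.221, -2.221, 0.002]
contact_force: [-0.4, 0.5, -1.0]
grip_width: 0.0279
gripper_force: 39.9
```

>>> step_arm --pt "0 0 4 0 0 0 20" --pt "0 0 8 0 0 0 20" --pt "0 0 12 0 0 0 20" --pt "0 0 12 0 0 0 20"

```text
clock: 11.5
tcp_pos: [0.5465, 0.099, 0.0346]
orientation: [-2.221, -2.221, 0.002]
contact_force: [-0.1, 0.7, -1.1]
grip_width: 0.0279
gripper_force: 39.9
```

>>> step_arm --pt "0 0 2 0 0 0 20" --pt "0 0 4 0 0 0 20" --pt "0 0 6 0 0 0 20" --pt "0 0 6 0 0 0 20"

```text
clock: 11.9
tcp_pos: [0.5472, 0.0991, 0.0305]
orientation: [2.221, 2.221, 0.0]
contact_force: [-4.0, -1.1, 13.1]
grip_width: 0.0278
gripper_force: 41.1
```

>>> step_arm --pt "0 0 0 0 0 0 46" --pt "0 0 0 0 0 0 46" --pt "0 0 0 0 0 0 46" --pt "0 0 -10 0 0 0 46" --pt "0 0 -40 0 0 0 46" --pt "0 0 -85 0 0 0 46" --pt "0 0 -100 0 0 0 46" --pt "0 0 -100 0 0 0 46"

```text
clock: 12.7
tcp_pos: [0.5492, 0.0996, 0.1328]
orientation: [2.22, 2.219, 0.009]
contact_force: [-0.8, -0.3, 0.3]
grip_width: 0.0459
gripper_force: 0.0
```

Run:
```python
from h import *
f=grab('wrist');o=r.get_obs();print(o['tcp_pos'],o['joints'].round(2))
ring(f,(.547,.098),.042,.015);ring(f,(.7065,.092),.042,.02)
save(f,'w5.png',(130,120,430,330),2)
```

```text
[0.54790537 0.09928394 0.13095109] [-0.24  0.4  -0.07  1.93  0.04  0.8  -0.33]
n 811 cloud circ [547.9  97.9] 14.9 ray circ [548.1  98.8] 15.0 z 0.0412
n 1297 cloud circ [706.7  90.4] 20.4 ray circ [704.5  91.2] 21.1 z 0.0411
```

View pics/w5.png

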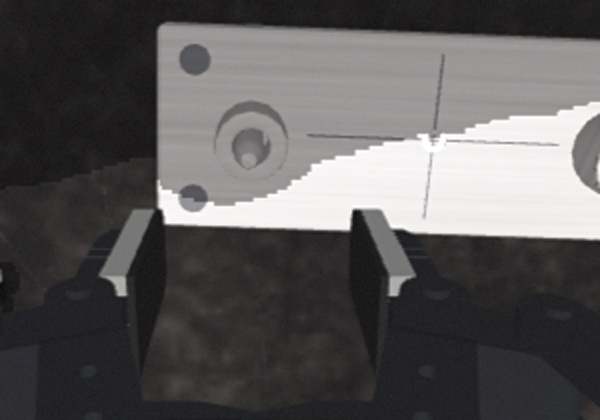

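The crop shows the small collar seated flat on the thin pin at (250,145), and both collar tops measure 41 mm, as they should. Next I'm going to the lever.

>>> step_arm --pt "-30 -5 -30 0 0 0 46" --pt "-78 -10 -60 0 0 0 46" --pt "-126 -15 -70 0 0 0 46" --pt "-174 -20 -70 0 0 0 46" --pt "-222 -28 -70 0 0 0 46" --pt "-270 -36 -70 0 0 0 46" --pt "-318 -44 -70 0 0 0 46" --pt "-360 -50 -70 0 0 0 46"

```text
clock: 13.55
tcp_pos: [0.4951, -0.2634, 0.1981]
orientation: [-2.222, -2.218, 0.002]
contact_force: [1.6, -0.1, 0.7]
grip_width: 0.0459
gripper_force: 0.0
```

>>> step_arm --pt "-10 0 0 0 0 0.14 46" --pt "-20 0 0 0 0 0.28 46" --pt "-20 0 0 0 0 0.42 46" --pt "-20 0 0 0 0 0.56 46" --pt "-20 0 0 0 0 0.7 46" --pt "-20 0 0 0 0 0.84 46" --pt "-20 0 0 0 0 0.98 46" --pt "-20 0 0 0 0 1.12 46"

```text
clock: 14.35
tcp_pos: [0.4962, -0.2805, 0.1979]
orientation: [-3.063, -0.693, 0.004]
contact_force: [0.2, 0.0, 0.6]
grip_width: 0.0458
gripper_force: 0.0
```

>>> step_arm --pt "0 0 0 0 0 0.14 46" --pt "0 0 0 0 0 0.28 46" --pt "0 0 0 0 0 0.42 46" --pt "0 0 0 0 0 0.45 46" --pt "0 0 0 0 0 0.45 46"

```text
clock: 14.85
tcp_pos: [0.4965, -0.2805, 0.1984]
orientation: [-3.141, -0.005, 0.003]
contact_force: [0.3, -0.6, -0.6]
grip_width: 0.0462
gripper_force: 0.0
```

Run:
```python
from h import *
f=grab('wrist');o=r.get_obs();print(o['tcp_pos'],o['orientation'],o['joints'].round(2))
save(f,'w6.png')
C=cloud(f)*1000;m=(abs(C[...,2]-35)<6)&(abs(C[...,0]-520)<150)&(abs(C[...,1]+290)<90)
n,l,st,ce=cv2.connectedComponentsWithStats(m.astype(np.uint8))
for i in range(1,n):
    if st[i,4]>60:
        P=C[l==i];c,rr=cv2.minEnclosingCircle(P[:,:2].astype(np.float32));print(st[i],ce[i].round(1),np.round(c,1),round(rr,1),np.median(P[:,2]))
m=(abs(C[...,2]-29)<4)&(C[...,0]>475)&(C[...,0]<580)&(abs(C[...,1]+290)<60);P=C[m]
v=cv2.fitLine(P[:,:2].astype(np.float32),cv2.DIST_HUBER,0,.1,.1).ravel();print('web',len(P),v)
```

```text
[ 0.49664929 -0.28064838  0.19862351] [-3.14132352e+00 -6.02845604e-03  2.09090067e-03] [ 0.08  0.36  0.41  1.87 -0.17  0.95 -1.  ]
[257  43  34  38 776] [273.6  61. ] [ 601.8 -294.7] 16.1 35.32089928827905
[ 234  192   48   51 1476] [257.7 218.9] [ 445.7 -281.2] 28.0 35.60487162949299
web 1431 [ 9.956403e-01 -9.327584e-02  5.298114e+02 -2.879001e+02]
```

View pics/w6.png

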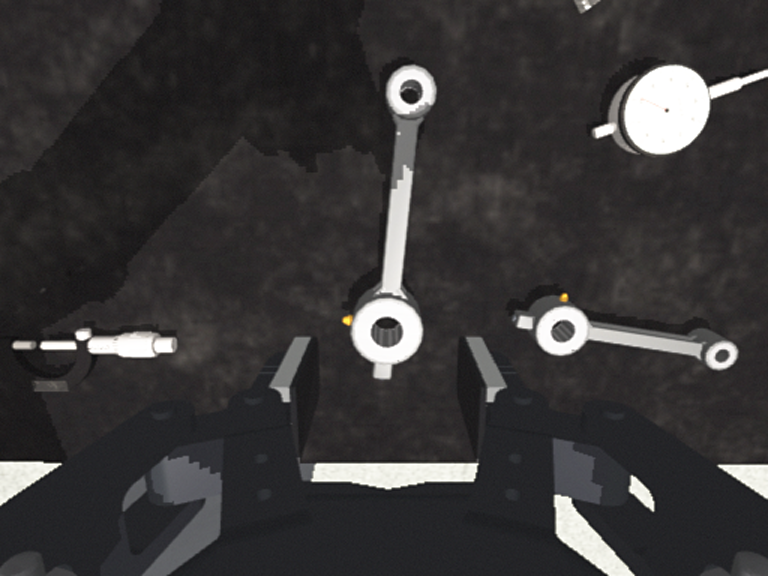

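The large lever lies ahead in this wrist view, with its large bore at (387,328), small bore at (411,91) and the web between them. The smaller lever (560–720,330), micrometer (130,345) and dial (667,110) are clear of it.

Run:
```python
from h import *
f=load('wrist')
g=cv2.cvtColor(f['image'],cv2.COLOR_RGB2GRAY)
def bore(c,R):
    x,y=map(int,c);s=g[y-R:y+R,x-R:x+R];m=(s<150).astype(np.uint8)
    n,l,st,ce=cv2.connectedComponentsWithStats(m);i=l[R,R]
    for i in range(1,n): print('  ',st[i],ce[i].round(1)+[x-R,y-R], ray(f,ce[i]+[x-R,y-R],.036).round(4))
bore((258,219),13);bore((274,61),10)
print(ray(f,[[387/1.5,330/1.5],[411/1.5,91/1.5]],.036).round(4))
```

```text
[  2   5  21  21 330] [257.5 220.8] [[ 0.4434 -0.2799  0.036 ]]
   [  3   2  15  17 195] [273.8  60.7] [[ 0.6022 -0.2947  0.036 ]]
[[ 0.4443 -0.2805  0.036 ]
 [ 0.6023 -0.2948  0.036 ]]
```

>>> step_arm --pt "-5.2 3.8 40 0 0 0.097 46" --pt "-5.2 3.8 85 0 0 0.097 46" --pt "-5.2 3.8 130 0 0 0.097 46" --pt "-5.2 3.8 165 0 0 0.097 46" --pt "-5.2 3.8 185 0 0 0.097 46" --pt "-5.2 3.8 194.5 0 0 0.097 46" --pt "-5.2 3.8 194.5 0 0 0.097 46" --pt "-5.2 3.8 194.5 0 0 0.097 46"

```text
clock: 15.7
tcp_pos: [0.4924, -0.2852, 0.0057]
orientation: [3.138, -0.15, 0.002]
contact_force: [0.1, -0.2, -0.0]
grip_width: 0.0462
gripper_force: 0.0
```

Run:
```python
from h import *
o=r.get_obs();print(o['tcp_pos'],o['orientation'],o['contact_force'].round(1))
```

```text
[ 0.4924229  -0.28517641  0.00566088] [ 3.13755695e+00 -1.50137949e-01  2.00462207e-03] [ 0.1 -0.2 -0. ]
```

>>> step_arm --pt "-1 0 1.5 0 0 0 46" --pt "-1 0 1.5 0 0 0 0" --pt "-1 0 1.5 0 0 0 0" --pt "-1 0 1.5 0 0 0 0" --pt "-1 0 1.5 0 0 0 0" --pt "-1 0 1.5 0 0 0 0" --pt "-1 0 1.5 0 0 0 0" --pt "-1 0 1.5 0 0 0 0" --grip_force 80

```text
clock: 16.5
tcp_pos: [0.4912, -0.2846, 0.0042]
orientation: [-3.138, 0.151, -0.001]
contact_force: [-1.9, 0.9, 6.8]
grip_width: 0.0125
gripper_force: 78.0
```

>>> step_arm --pt "0 0 -3 0 0 0 0" --pt "0 0 -10 0 0 0 0" --pt "0 0 -30 0 0 0 0" --pt "0 0 -30 0 0 0 0" --pt "0 0 -30 0 0 0 0"

```text
clock: 17.0
tcp_pos: [0.4909, -0.2845, 0.0333]
orientation: [3.138, -0.151, 0.001]
contact_force: [-0.3, 0.5, -8.0]
grip_width: 0.0121
gripper_force: 78.7
```

```bash
cat >> h.py <<'E'
def lever(f,zt):
    """bore centres at top faces: dark blobs in wrist view; web line; tilt"""
    C=cloud(f)*1000; o=r.get_obs(); t=o['tcp_pos']*1000
    Rm=cv2.Rodrigues(o['orientation'])[0]; L=(C-t)@Rm
    m=(abs(L[...,1])<40)&(abs(L[...,0])<150)&(abs(C[...,2]-zt*1000)<9)
    P=L[m&(L[...,0]>92)&(L[...,0]<135)];
    if len(P): print('small boss tool xy',np.round(cv2.minEnclosingCircle(P[:,:2].astype(np.float32)),1) if 0 else cv2.minEnclosingCircle(P[:,:2].astype(np.float32)),'z',np.median(P[:,2]).round(1),len(P))
    P=L[m&(L[...,0]>-75)&(L[...,0]<-24)]
    if len(P): print('large boss rng',P.min(0).round(1),P.max(0).round(1),'zmed',np.median(P[:,2]).round(1),len(P))
    print('tcp',t.round(1),'tool x yaw',np.degrees(np.arctan2(Rm[1,0],Rm[0,0])).round(2),'tool z',Rm[:,2].round(4))
E
python3 - <<'E'
from h import *
o=r.get_obs();print(o['contact_force'].round(1),o['moment'].round(2),o['grip_width'])
f=grab('wrist');lever(f,o['tcp_pos'][2]+.032);save(f,'w7.png')
E
```

```text
[-0.3  0.5 -8. ] [-0.01  0.01  0.07] 0.012099932613104034
small boss tool xy ((101.59307861328125, 0.1519479751586914), 11.974106788635254) z -25.8 1587
large boss rng [-24.9  -7.4 -31.6] [-24.    7.1 -27.8] zmed -30.8 10
tcp [ 490.4 -284.2   32.8] tool x yaw -5.5 tool z [-7.e-04  4.e-04 -1.e+00]
```

View pics/w7.png

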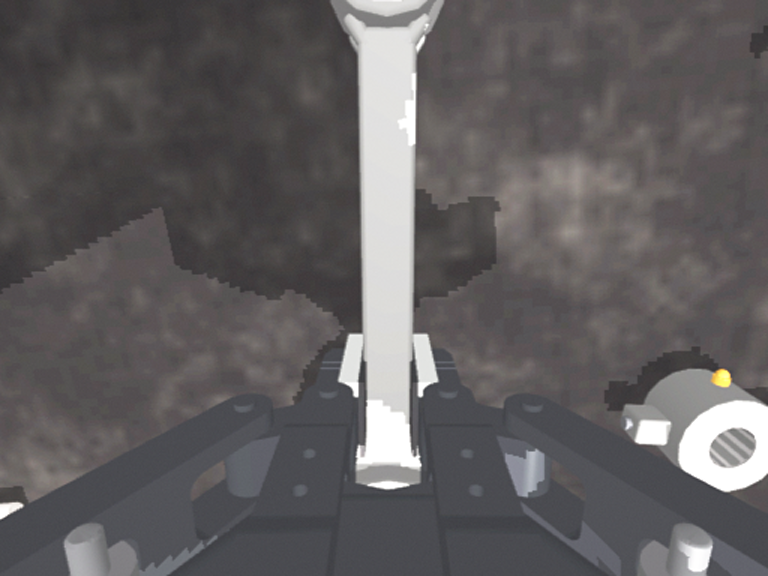

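The wrist view shows the web gripped centrally at (387,430), and the lever is clear of the bench. The load is 8 N with almost no moment, so it is held at the balance point.

>>> step_arm --pt "0 0 -30 0 0 0 0" --pt "0 0 -70 0 0 0 0" --pt "0 0 -110 0 0 0 0" --pt "0 0 -150 0 0 0 0" --pt "10 -30 -180 0 0 0 0" --pt "22 -66 -180 0 0 0 0" --pt "36 -108 -180 0 0 0 0" --pt "50 -150 -180 0 0 0 0"

```text
clock: 17.85
tcp_pos: [0.5545, -0.1386, 0.2124]
orientation: [-3.138, 0.153, 0.003]
contact_force: [1.0, -0.6, -7.4]
grip_width: 0.0124
gripper_force: 79.6
```

>>> step_arm --pt "14 -42 0 0 0 0 0" --pt "28 -84 0 0 0 0 0" --pt "42 -126 0 0 0 0 0" --pt "56 -168 0 0 0 0 0" --pt "70 -205 0 0 0 0 0" --pt "78 -232 0 0 0 0 0" --pt "81 -242 0 0 0 0 0" --pt "81 -242 0 0 0 0 0"

```text
clock: 18.65
tcp_pos: [0.6582, 0.0955, 0.2114]
orientation: [-3.138, 0.145, 0.004]
contact_force: [0.7, -0.7, -8.0]
grip_width: 0.0122
gripper_force: 79.4
```

>>> step_arm --pt "0 0 0 0 0 -0.08 0" --pt "0 0 0 0 0 -0.2 0" --pt "0 0 0 0 0 -0.34 0" --pt "0 0 0 0 0 -0.48 0" --pt "0 0 0 0 0 -0.62 0" --pt "0 0 0 0 0 -0.76 0" --pt "0 0 0 0 0 -0.9 0" --pt "0 0 0 0 0 -1.0 0"

```text
clock: 19.45
tcp_pos: [0.6579, 0.0896, 0.2124]
orientation: [2.824, 1.374, -0.004]
contact_force: [-0.2, 0.3, -7.0]
grip_width: 0.0122
gripper_force: 79.4
```

>>> step_arm --pt "0 0 0 0 0 -0.14 0" --pt "0 0 0 0 0 -0.28 0" --pt "0 0 0 0 0 -0.42 0" --pt "0 0 0 0 0 -0.56 0" --pt "0 0 0 0 0 -0.7 0" --pt "0 0 0 0 0 -0.84 0" --pt "0 0 0 0 0 -0.98 0" --pt "0 0 0 0 0 -1.1 0"

```text
clock: 20.25
tcp_pos: [0.6579, 0.0895, 0.2122]
orientation: [-1.689, -2.648, 0.005]
contact_force: [0.3, 0.3, -7.5]
grip_width: 0.0121
gripper_force: 79.4
```

>>> step_arm --pt "0 0 0 0 0 -0.14 0" --pt "0 0 0 0 0 -0.28 0" --pt "0 0 0 0 0 -0.42 0" --pt "0 0 0 0 0 -0.56 0" --pt "0 0 0 0 0 -0.7 0" --pt "0 0 0 0 0 -0.84 0" --pt "0 0 0 0 0 -0.98 0" --pt "0 0 0 0 0 -1.096 0"

```text
clock: 21.05
tcp_pos: [0.658, 0.0893, 0.2121]
orientation: [-0.062, -3.139, 0.004]
contact_force: [-0.6, -0.2, -8.0]
grip_width: 0.0119
gripper_force: 79.4
```

>>> step_arm --pt "0 0 0 0 0 0 0" --pt "0 0 0 0 0 0 0" --pt "0 0 0 0 0 0 0"

```text
clock: 21.35
tcp_pos: [0.6586, 0.0917, 0.2129]
orientation: [-0.071, -3.14, 0.001]
contact_force: [-0.9, 0.3, -6.5]
grip_width: 0.0121
gripper_force: 79.5
```

Run:
```python
from h import *
o=r.get_obs();print(o['contact_force'].round(1),o['moment'].round(2),o['grip_width'],o['joints'].round(2))
f=grab('wrist');lever(f,o['tcp_pos'][2]+.032)
s=grab('scene');d=grab('side')
a=cv2.resize(s['image'][90:235,170:330],(400,362));b=cv2.resize(d['image'][120:265,150:310],(400,362))
cv2.imwrite('pics/c2.png',np.hstack([a,b])[...,::-1])
```

```text
[-0.9  0.3 -6.5] [0.05 0.   0.04] 0.012097083876135213 [ 0.03  0.5  -0.37  1.58  0.2   1.1   1.14]
small boss tool xy ((100.30702209472656, -0.7660636901855469), 11.89892864227295) z -25.6 1425
large boss rng [-26.2 -10.2 -32.1] [-24.    9.3 -22.8] zmed -27.8 324
tcp [658.7  92.2 213.1] tool x yaw 177.46 tool z [-3.e-04 -6.e-04 -1.e+00]
```

View pics/c2.png

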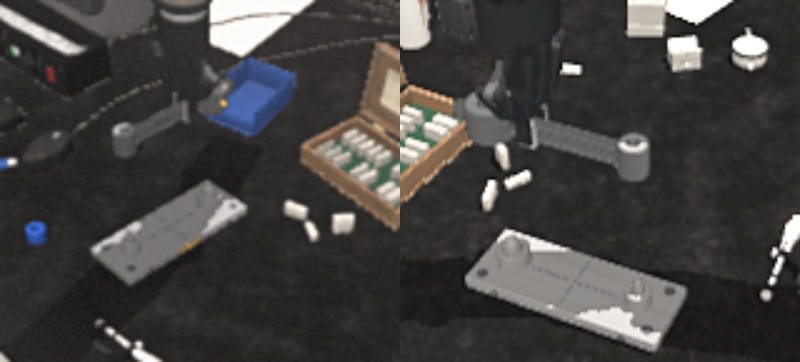

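The scene and side crops show the lever held level above the fixture, with the large boss over the thick-pin end and the small boss over the thin-pin end. I'm lowering it now.

>>> step_arm --pt "0.3 1.6 15 0 0 0 0" --pt "0.3 1.6 40 0 0 0 0" --pt "0.3 1.6 70 0 0 0 0" --pt "0.3 1.6 95 0 0 0 0" --pt "0.3 1.6 112 0 0 0 0" --pt "0.3 1.6 122 0 0 0 0" --pt "0.3 1.6 128 0 0 0 0" --pt "0.3 1.6 128 0 0 0 0"

```text
clock: 22.3
tcp_pos: [0.6587, 0.0947, 0.0851]
orientation: [-0.066, -3.141, -0.0]
contact_force: [-0.6, 0.5, -7.7]
grip_width: 0.0124
gripper_force: 79.5
```

>>> step_arm --pt "0 0 0 0 0 0 0" --pt "0 0 0 0 0 0 0" --pt "0 0 0 0 0 0 0"

```text
clock: 22.6
tcp_pos: [0.6593, 0.0947, 0.0863]
orientation: [0.066, 3.139, 0.001]
contact_force: [-0.2, -0.2, -7.5]
grip_width: 0.0123
gripper_force: 79.5
```

Run:
```python
from h import *
o=r.get_obs();f=grab('wrist');lever(f,o['tcp_pos'][2]+.032)
t=o['tcp_pos'];Rm=cv2.Rodrigues(o['orientation'])[0]
thick=np.array([.7068,.0918]);thin=np.array([.5472,.0984])
print('pred large',(t+Rm@[-.0485,0,0]).round(4),'small',(t+Rm@[.1115,0,0]).round(4))
for n in('scene','side'):
    s=grab(n);C=cloud(s)
    for nm,p,R in(('large',thick,.040),('small',thin,.030)):
        m=(np.hypot(C[...,0]-p[0],C[...,1]-p[1])<R)&(C[...,2]>.075)&(C[...,2]<.13)
        m&=(C[...,0]>.683)|(C[...,0]<.58)
        Q=C[m];T=Q[Q[:,2]>.111]
        if len(T)>5: print(n,nm,len(T),'top mean',(T.mean(0)*1000).round(1),'ext',(T.min(0)*1000).round(0),(T.max(0)*1000).round(0),'zmin',(np.percentile(Q[:,2],2)*1000).round(1),'ztop',(np.median(T[:,2])*1000).round(1))
cv2.imwrite('pics/c3.png',np.hstack([cv2.resize(load('scene')['image'][110:210,190:290],(400,400)),cv2.resize(load('side')['image'][160:260,170:270],(400,400))])[...,::-1])
```

```text
small boss tool xy ((100.07139587402344, -0.057822227478027344), 11.701310157775879) z -26.7 1328
large boss rng [-26.3  -9.6 -32. ] [-24.    9.9 -23.2] zmed -28.5 372
tcp [659.1  94.7  86.1] tool x yaw 177.59 tool z [ 1.3e-03  2.0e-04 -1.0e+00]
pred large [0.7077 0.0927 0.0864] small [0.5479 0.0994 0.0861]
scene large 40 top mean [713.1  79.3 117.1] ext [684.  67. 112.] [745. 105. 126.] zmin 83.2 ztop 117.2
scene small 63 top mean [549.4  98.9 116.8] ext [530.  84. 111.] [577. 115. 124.] zmin 87.8 ztop 117.0
side large 95 top mean [716.6 101.3 117.7] ext [692.  67. 112.] [733. 119. 121.] zmin 84.4 ztop 118.4
side small 100 top mean [550.9 100.8 116.5] ext [534.  84. 111.] [576. 115. 121.] zmin 85.0 ztop 117.4
```

View pics/c3.png

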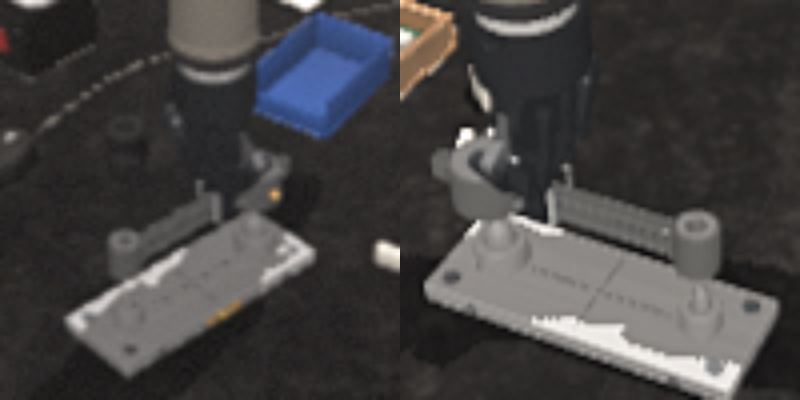

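Both bosses are over their pins, at about (470,180) and (695,240) in the side crop, and the underside is about 22 mm above the tips. I'll make one small trim and hand in.

>>> step_arm --pt "0.8 -0.8 1.5 0 0 0 0" --pt "0.8 -0.8 1.5 0 0 0 0" --pt "0.8 -0.8 1.5 0 0 0 0" --pt "0.8 -0.8 1.5 0 0 0 0" --pt "0.8 -0.8 1.5 0 0 0 0" --pt "0.8 -0.8 1.5 0 0 0 0"

```text
clock: 23.35
tcp_pos: [0.6579, 0.0939, 0.0838]
orientation: [0.066, 3.141, 0.0]
contact_force: [-0.3, 0.5, -7.1]
grip_width: 0.0128
gripper_force: 79.5
```

Run:
```python
from h import *
o=r.get_obs();t=o['tcp_pos'];Rm=cv2.Rodrigues(o['orientation'])[0]
L=t+Rm@[-.0485,0,0];S=t+Rm@[.1115,0,0];print(L.round(4),S.round(4),o['contact_force'].round(1),abs(o['qvel']).max())
if np.hypot(*(L[:2]-[.7068,.0918]))<.002 and np.hypot(*(S[:2]-[.5472,.0984]))<.002: print(r.hand_in())
```

```text
[0.7063 0.0919 0.0838] [0.5465 0.0985 0.0838] [-0.3  0.5 -7.1] 0.0019307441214214465
the job is handed in; nothing more can be done
None
```

Handed in at about 23 s: both collars are seated flat on their pins, and the large lever is held level about 20 mm above the pin tips, with each bore within about 1 mm of its pin by my estimate.

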